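# Clamp a valve spring and torque the lock knob until it clicks

### The job

Clamp the valve spring that stands in the blue fixture: push the sliding jaw by its red handle until the spring is pinched snugly between both jaws, still standing upright. Then lock the fixture by turning the black bar knob clockwise through its stiff range until it clicks over and stays there by itself. Leave the bin, the brass plug and the spare spring where they are, and let go of everything.

Things in the scene. Friction and masses are not known exactly. Their poses are not given: they have to be found in the camera images.
- fixture: Fixture fixed to the bench (place and yaw vary): aluminium base plate 200 x 375 x 12 mm, blue knob housing on its -y half, two steel jaws on its +y half. Origin on the bench, midway across the plate in x, 20 mm behind the fixed jaw's face in y. z up; +x away from the robot at yaw 0; +y towards the sliding jaw.
- fixed_jaw (a point): Centre of the fixed jaw's pinching face, which looks along +y of the fixture; at (0, 20, 37) mm in the fixture's frame. Face 70 mm wide in x and 50 mm tall, top 62 mm above the bench.
- jaw_handle (a point): Middle of the red upright handle on top of the sliding jaw, 117 mm above the bench: a vertical cylinder 26 mm in diameter, red from 85 to 140 mm above the bench, on a 12 mm rod. It can be pushed or pinched; axes as the fixture's.
- jaw (a joint): Travel of the sliding jaw in m along the fixture's -y, 0 = fully open. Its block is 24 mm thick and 70 x 50 mm on its face. It slides with about 3 N of friction and stays where it is left. The spring is pinched between both jaws at 0.055.
- spring_mid (a point): Middle of the steel valve spring to clamp (half-way up its coils), loose on the base plate between the jaws: upright, coils 40 mm in diameter and 60 mm tall, with a retainer and a stem to 85 mm above its foot; 0.3 kg. z is its upright axis.
- face (a point): Centre of the housing's blue slanted face, 130 x 130 mm, at (0, -125, 78) mm in the fixture's frame. z = outward normal = the knob's axis, leaning 30 degrees from vertical towards the fixture's -y (away from the jaws): (0, -0.5, 0.866) in its frame; x = up the slope, towards the jaws; y = the fixture's -x.
- knob_grip (a point): Grip point on the knob's axis, 45 mm out from the slanted face. z = axis, outward; x = along the bar, towards its end with a white stroke. Black bar 90 long, 18 wide (y), 34 mm deep: its outer face is 14 mm farther out than this point, its inner face 20 mm in. Under it a hub of 28 mm and a disc of 52 mm diameter, up to 13 mm off the face.
- knob (a joint): Knob angle in rad, growing clockwise seen from outside; at 0 the bar points up the slope. Loose to 0.8 and stays there when let go (friction 0.07 N m). Beyond, an over-centre spring resists (up to 0.45 N m near 1.4) and turns it back if let go. Crest at 1.9; past it, it snaps on by itself to its end stop at 2.7 (the click) and is held there by 0.25 N m.
- bin: Bystander: red open parts bin 150 x 110 x 70 mm with six valve springs, their stems up to 80 mm high, behind the fixture. Origin: centre of its underside.
- plug: Bystander: brass pipe plug, 42 mm in diameter, 42 mm tall, on the bench to the left of the fixture. Origin: centre of its underside.
- spare: Bystander: spare valve spring, 40 mm in diameter, 85 mm tall with its stem, standing behind the knob housing. Origin: centre of its underside.
Things that resemble listed ones, but are neither listed nor needed, are in the scene too. What is shaped like the part that bears spring_mid but purple is not meant.

How it is judged:
By the outcome, as a careful person would: the job done as asked, in the order asked, and still so for the second after the job is handed in, with the robot touching nothing.
It also fails if it takes over 64 s, if anything falls off the work surface, if the arm or the gripper's body presses on something with over 40 N, if the wrist force passes 120 N, or if a joint passes its speed limit or range.

### The arm

A 6-joint arm with a two-finger parallel gripper is mounted at the origin on the work surface. World frame = base frame: x ahead of the robot, y to its left, z up, the work surface at z = 0. Lengths are in m, angles in rad, forces in N, time in s.
With the tool pointing down it reaches from about 0.3 to 0.875 m from the base axis. Payload 6.4 kg.
Tool frame: the origin (TCP) lies at the very end of the fingers, on their centre line; the grasp point (between the pads) lies 19 mm behind it; z points along the fingers, y is the line along which they close (so a half turn about z gives the same grasp; the last joint's range is limited). The gripper opens to 85 mm and grips with 20 to 120 N. Pads are 22 mm wide; open, the fingers measure 114 mm over their backs; the gripper's body (76 mm by 85 mm) begins 54 mm behind the grasp point. The pads swing forward as they close: fully open they stand 13 mm farther back than shut.
Start: joints at [-0.206, 0.181, 1.607, -0, 1.354, -0.206], TCP at [0.575, 0, 0.231] pointing down, gripper open.
Joint ranges: [-2.99, 2.99], [-0.89, 2.07], [0.3, 2.58], [-1.14, 4.28], [0, 2.63], [-3.12, 3.12]. Speed limits (rad/s): [2.57, 2.57, 3.01, 3.14, 3.14, 3.14].

### API

Orientations are given as a unit quaternion [w, x, y, z].
In Python, from cell import arm gives the robot as it stands.
- The arm moves only by the tool arm_command, never from a script. Its argument "deltas" is a list that holds one entry, the list of rows, each a list of 7 numbers: the shift along the tool's x, y, z normalised to -1 to 1, where 1 is 0.2 m, then the turn, a rotation vector about the tool's x, y, z normalised to -1 to 1, where 1 is 180 degrees, then the opening, from -1 (shut) to 1 (fully open). A call has 1 to 5 rows; each row shifts and turns the commanded pose from where the row before left it, along the tool's axes as they then stand; what a row does not reach is not made up. A row lasts 1/12 s, in which the tool goes at most 41.7 mm and 7.16 degrees, less where a joint would pass 70% of its speed; a pose out of reach is approached as far as the arm can. A call with a number of a shift or a turn outside -1 to 1 is refused whole. A call with a gripper value outside its range is refused whole. The fingers move at their own pace and stop on an object; "newtons" is the grip in N (left out, the last holds). Time passes only in rows, so rows that do not move let the fingers close. It gives the time, the measured TCP pose, the force, the opening and the grip force at its end, in the units of the state.
- arm.get_state(): the state, without advancing time (a new reading comes with each control period).
- arm.camera(name): name is "scene" or "side" or "wrist"; returns the picture (400x640x3 uint8, red, green, blue); there is no depth.
- arm.camera_params(name): a dict with "camera_matrix" (3x3 intrinsics, pixels), "k1" (the pictures are not rectified: a ray, as slopes to the right and down, at radius r is drawn at 1 + k1 r^2 times it, then the intrinsics apply), "world_from_camera" (4x4, takes a point from camera to world coordinates). Camera axes: x right, y down, z forward; pixel columns grow to the right and rows downward; lengths in m; the calibration is good to about 2 mm. A picture is of the moment at which its call begins: read the wrist's pose just before it. camera_params takes no time and is no camera call; for the wrist camera it gives the pose at the moment of the call.
- arm.finish_job(): hands the job in; it is judged then, once.
Trained networks look in the newest picture that a camera, given by its name, has taken for a name from the list of things; names that differ only in an ending like _2 or _b are one class to them, and where a whole thing is asked for, a point or a joint stands for the part that bears it (a point fixed in the world has none). Each returns a list of dicts, best first, with "score" (0 to 1); they miss things now and then, are a little off and sometimes report something else, mostly with a low value. They report only what shows in the picture. A call takes as long as a camera call. They do not tell look-alikes from the thing itself.
- arm.recognise(camera, query): "box" ([left, top, right, bottom] in pixels, round what is visible of it).
The state is a dict: "t": time; "joints": joint angles; "joint_velocities": joint speeds; "effort": joint torques, N m; "position": TCP position; "orientation": TCP orientation; "force": force on the tool from outside, world axes, zero at the start; "torque": the same for the moment, N m; "grip_width": finger opening in m; "gripper_force": force on a finger pad.
Only numpy, scipy, OpenCV 4.12 (cv2) and the standard library are available. Lean on these libraries where they do the work, as an engineer would, in place of code of your own. Each camera call takes 0.05 s, during which the arm holds its last target. There are 200 camera calls.

## Working session

There is one attempt and no reset: what is moved stays moved. The work goes in short steps, Python scripts to look and compute and a tool call to move; the robot and the scene stay as the last step left them, time stands still between calls to the robot, and variables do not carry over. Pictures are saved under pics/ and viewed, at most 10 in all, crops included, and the job is handed in when it is done.

Besides the shell and the picture viewer there is one more tool, called after "Emit:" as name(argument=value, ...), one argument or row to a line, values as JSON. arm_command: Moves the arm, as the interface text tells. Its arguments: {"type":"object","properties":{"deltas":{"type":"array","items":{"type":"array","items":{"type":"array","items":{"type":"number"}}}},"newtons":{"type":"number"}},"required":["deltas"]}

```bash
ls; mkdir -p pics
python3 - <<'E'
from cell import arm
import cv2,numpy as np
s=arm.get_state();print(s)
for c in ["scene","side"]:
    im=arm.camera(c);cv2.imwrite(f"pics/{c}0.png",im[...,::-1])
    p=arm.camera_params(c);print(c,p)
    for q in ["fixture","jaw_handle","spring_mid","knob_grip","face","spare","plug","bin"]:
        print(q,[(np.round(d["box"]).tolist(),round(d["score"],2)) for d in arm.recognise(c,q)][:4])
E
```

```text
pics
{'t': 0.0, 'joints': array([-2.06340248e-01,  1.81583762e-01,  1.60802697e+00,  6.00479465e-05,
        1.35379449e+00, -2.06299292e-01]), 'joint_velocities': array([ 0.00020742, -0.00194753,  0.00057706,  0.00064284, -0.00071899,
        0.00015681]), 'effort': array([ 3.41415571e-04, -4.44869328e+01, -3.51340663e+01, -2.51131587e-04,
        9.11703974e-03,  3.43231875e-05]), 'position': array([5.74439948e-01, 1.30697838e-04, 2.30350973e-01]), 'orientation': array([-7.74570875e-04,  7.07125560e-01,  7.07087420e-01, -4.71430728e-04]), 'force': array([-0.39261756,  1.08620191,  0.07570794]), 'torque': array([-0.07608009,  0.02889884,  0.03652296]), 'gripper_force': 0.0, 'grip_width': 0.08549439404677017}
scene {'camera_matrix': array([[437.55375792,   0.        , 319.10502728],
       [  0.        , 437.55375792, 200.87021632],
       [  0.        ,   0.        ,   1.        ]]), 'k1': 0.027160178950992053, 'world_from_camera': array([[ 0.84290592,  0.37386956, -0.38695112,  0.9702882 ],
       [ 0.53799837, -0.57465192,  0.61671138, -0.4925043 ],
       [ 0.00820741, -0.7280087
[... 843 characters left out ...]
 0.62186426],
       [-0.00383223, -0.74804328, -0.66363888,  0.68311448],
       [ 0.        ,  0.        ,  0.        ,  1.        ]])}
fixture [([244.0, 162.0, 418.0, 315.0], 0.86), ([272.0, 222.0, 322.0, 284.0], 0.16)]
jaw_handle [([276.0, 221.0, 320.0, 282.0], 0.62), ([353.0, 160.0, 391.0, 191.0], 0.44), ([216.0, 320.0, 237.0, 344.0], 0.23)]
spring_mid [([307.0, 223.0, 330.0, 258.0], 0.74), ([268.0, 295.0, 290.0, 339.0], 0.58), ([395.0, 238.0, 423.0, 274.0], 0.57), ([244.0, 162.0, 418.0, 313.0], 0.3)]
knob_grip []
face [([245.0, 158.0, 414.0, 316.0], 0.67)]
spare [([308.0, 151.0, 325.0, 188.0], 0.85)]
plug [([216.0, 321.0, 240.0, 344.0], 0.91)]
bin [([209.0, 179.0, 292.0, 254.0], 0.94)]
```

Run:
```python
import cv2
for c in ["scene","side"]:
    im=cv2.imread(f"pics/{c}0.png")[130:360,170:460]
    cv2.imwrite(f"pics/{c}1.png",cv2.resize(im,None,fx=2.6,fy=2.6,interpolation=2))
```

```text
(no output)
```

View pics/scene1.png

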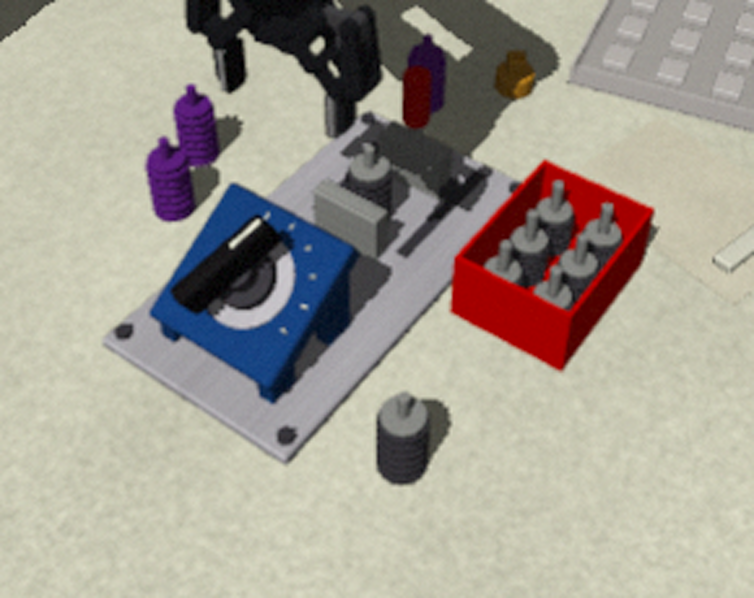

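View pics/side1.png

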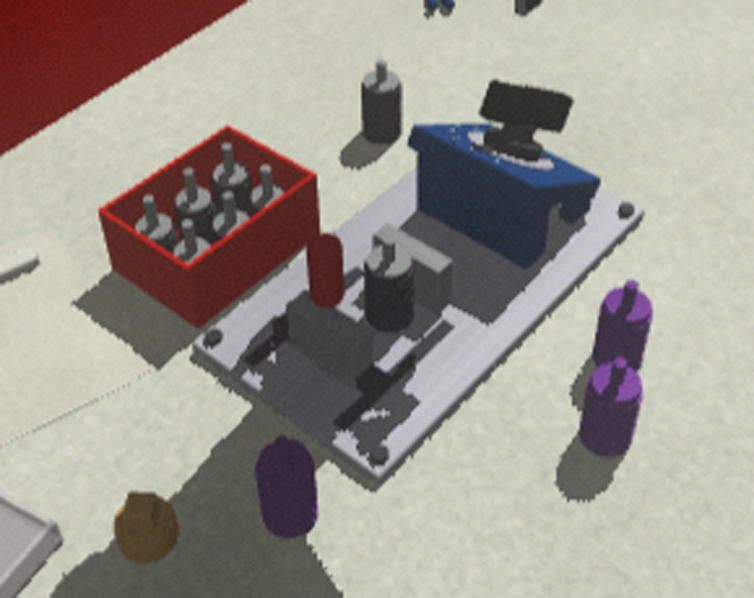

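```bash
cat > h.py <<'E'
import numpy as np, cv2
from scipy.spatial.transform import Rotation as R
from scipy.optimize import least_squares
def proj(p,X):
    T=np.linalg.inv(p["world_from_camera"]);q=np.atleast_2d(X)@T[:3,:3].T+T[:3,3]
    s=q[:,:2]/q[:,2:];s=s*(1+p["k1"]*(s**2).sum(1,keepdims=True));K=p["camera_matrix"]
    return s@K[:2,:2].T+K[:2,2]
def fx(v,P):
    c,s=np.cos(v[2]),np.sin(v[2]);P=np.atleast_2d(P)
    return np.c_[v[0]+c*P[:,0]-s*P[:,1],v[1]+s*P[:,0]+c*P[:,1],P[:,2]]
E
cat > fit.py <<'E'
from cell import arm
from h import *
sc,sd=arm.camera_params("scene"),arm.camera_params("side")
f=lambda l:np.array(l,float)/2.6+[170,130]
A=f([[233,184],[357,250],[152,312],[272,390]])
FA=np.array([[-65,-68.7,110.5],[65,-68.7,110.5],[-65,-181.3,45.5],[65,-181.3,45.5]])/1e3
H=[f([417,96]),f([325,271])]; S=[f([370,147]),f([387,240])]
# v: x y yaw, handle y, spring x,y, plate y end low
Cs=f([[105,342],[287,460]]);Cd=f([[195,355],[377,487],[642,213]])
def res(v):
    r=[proj(sc,fx(v,FA))-A]
    for c,h,s in zip((sc,sd),H,S):
        r+=[proj(c,fx(v,[0,v[3],.1125]))-h, proj(c,fx(v,[v[4],v[5],.097]))-s]
    y0=v[6];r+=[proj(sc,fx(v,[[-.1,y0,.012],[.1,y0,.012]]))-Cs]
    r+=[proj(sd,fx(v,[[.1,y0+.375,.012],[-.1,y0+.375,.012],[-.1,y0,.012]]))-Cd]
    return np.vstack(r).ravel()
best=min((least_squares(res,[.6,-.1,y,.12,0,.05,-.2]) for y in np.arange(-3,3,.7)),key=lambda o:o.cost)
v=best.x;print(np.round(v,4),np.round(best.fun.reshape(-1,2),1).tolist())
for n,P in dict(face=[0,-.125,.078],grip=[0,-.1475,.117],handle=[0,v[3],.1125],spring=[v[4],v[5],.042],jawface=[0,.02,.037]).items(): print(n,np.round(fx(v,P),4))
for n,b in dict(spare=[403,482],bin0=[560,368]).items():
    pass
np.save("v.npy",v)
E
python3 fit.py
```

```text
[ 0.5577  0.092  -0.0383  0.1118 -0.0027  0.0446 -0.2023] [[-0.9, -1.9], [-0.1, -2.4], [-1.9, 0.9], [-0.2, -0.3], [-0.7, -0.5], [0.0, -0.2], [0.3, 0.5], [0.0, -0.2], [-0.4, -1.6], [2.1, -1.6], [-2.8, -3.2], [1.1, -2.3], [-0.3, -2.3]]
face [[ 0.5529 -0.0329  0.078 ]]
grip [[ 0.552  -0.0554  0.117 ]]
handle [[0.5619 0.2037 0.1125]]
spring [[0.5567 0.1366 0.042 ]]
jawface [[0.5584 0.112  0.037 ]]
```

Emit:
arm_command(
  deltas=[
    [[0.2, -0.01, 0, 0, 0, 0.012, -1], [0.2, -0.01, 0, 0, 0, 0, -1], [0.2, -0.01, 0, 0, 0, 0, -1], [0.2, -0.01, 0, 0, 0, 0, -1], [0.2, 0, 0, 0, 0, 0, -1]],
  ],
  newtons=40,
)

```text
t: 1.32
position: [0.5726, 0.2019, 0.2315]
orientation: [0.0, 0.72, 0.693, 0.0]
force: [1.0, -0.2, 0.1]
grip_width: 0.0256
gripper_force: 0.0
```

Emit:
arm_command(
  deltas=[
    [[0.16, 0, 0, 0, 0, 0, -1], [0.16, 0, 0.0, 0, 0, 0, -1], [0, 0, 0.15, 0, 0, 0, -1], [0, 0, 0, 0, 0, 0, -1], [0, 0, 0, 0, 0, 0, -1]],
  ],
)

```text
t: 1.73
position: [0.5738, 0.2638, 0.1993]
orientation: [-0.001, 0.72, 0.694, -0.002]
force: [0.5, -0.4, 0.4]
grip_width: 0.0003
gripper_force: 0.0
```

Run:
```python
from cell import arm
from h import *
s=arm.get_state();print(s["position"],s["force"],s["grip_width"])
im=arm.camera("side")[130:360,170:460];cv2.imwrite("pics/side2.png",cv2.resize(im,None,fx=2.6,fy=2.6,interpolation=2)[...,::-1])
```

```text
[0.5738089  0.26376989 0.19927645] [ 0.47085017 -0.44727984  0.36348463] 0.000341882657621727
```

View pics/side2.png

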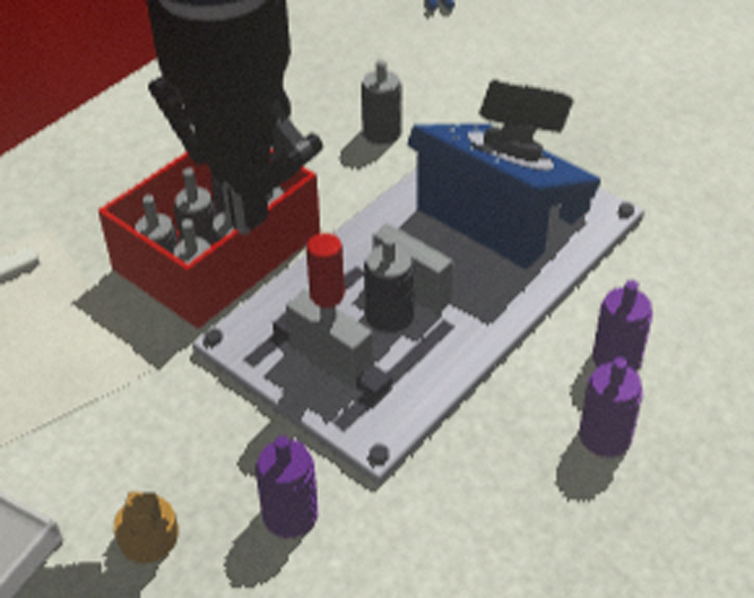

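The side view shows the grey spring upright at (388,290) between the jaws. The red handle is at (325,270), with the fingers still clear of it. The look-alikes are three purple springs at (287,490), (625,315) and (610,410), plus the grey spare at (380,105). The spring to clamp is the grey one on the plate.

Emit:
arm_command(
  deltas=[
    [[0, -0.05, 0.16, 0, 0, 0, -1], [0, 0, 0.16, 0, 0, 0, -1], [0, 0, 0.15, 0, 0, 0, -1], [-0.08, 0, 0, 0, 0, 0, -1], [-0.04, 0, 0, 0, 0, 0, -1]],
  ],
)

```text
t: 2.2
position: [0.5638, 0.2382, 0.1061]
orientation: [-0.001, 0.721, 0.693, -0.002]
force: [0.9, 0.1, 0.1]
grip_width: -0.0002
gripper_force: 0.0
```

Emit:
arm_command(
  deltas=[
    [[-0.03, 0, 0, 0, 0, 0, -1], [-0.03, 0, 0, 0, 0, 0, -1], [-0.03, 0, 0, 0, 0, 0, -1], [0, 0, 0, 0, 0, 0, -1]],
  ],
)

```text
t: 2.53
position: [0.5653, 0.2217, 0.1092]
orientation: [0.001, 0.721, 0.693, 0.001]
force: [0.1, 0.0, 0.6]
grip_width: -0.0002
gripper_force: 0.0
```

Emit:
arm_command(
  deltas=[
    [[-0.02, -0.003, 0, 0, 0, 0, -1], [-0.02, -0.003, 0, 0, 0, 0, -1], [-0.02, -0.003, 0, 0, 0, 0, -1]],
  ],
)

```text
t: 2.78
position: [0.5623, 0.2109, 0.1081]
orientation: [0.0, 0.72, 0.694, 0.001]
force: [1.7, 3.0, 1.6]
grip_width: -0.0004
gripper_force: 1.7
```

Emit:
arm_command(
  deltas=[
    [[-0.02, 0, 0, 0, 0, 0, -1], [-0.02, 0, 0, 0, 0, 0, -1]],
  ],
)

```text
t: 2.95
position: [0.5613, 0.2025, 0.1075]
orientation: [-0.0, 0.72, 0.694, 0.0]
force: [1.0, 3.1, 2.4]
grip_width: -0.0001
gripper_force: 1.7
```

Emit:
arm_command(
  deltas=[
    [[-0.02, 0, 0, 0, 0, 0, -1], [-0.02, 0, 0, 0, 0, 0, -1]],
  ],
)

```text
t: 3.12
position: [0.5608, 0.1943, 0.1072]
orientation: [-0.0, 0.72, 0.694, -0.0]
force: [0.7, 3.2, 3.1]
grip_width: -0.0002
gripper_force: 1.7
```

Emit:
arm_command(
  deltas=[
    [[-0.02, 0, 0, 0, 0, 0, -1], [-0.015, 0, 0, 0, 0, 0, -1]],
  ],
)

```text
t: 3.28
position: [0.5605, 0.1876, 0.1073]
orientation: [-0.001, 0.72, 0.694, 0.0]
force: [0.3, 16.4, 3.8]
grip_width: -0.0002
gripper_force: 8.9
```

Emit:
arm_command(
  deltas=[
    [[-0.015, 0, 0, 0, 0, 0, -1], [-0.015, 0, 0, 0, 0, 0, -1]],
  ],
)

```text
t: 3.45
position: [0.5605, 0.1873, 0.1074]
orientation: [-0.004, 0.721, 0.693, 0.004]
force: [4.4, 38.8, -1.6]
grip_width: 0.0002
gripper_force: 19.6
```

Emit:
arm_command(
  deltas=[
    [[-0.015, 0, 0, 0, 0, 0, -1], [-0.01, 0, 0, 0, 0, 0, -1]],
  ],
)

```text
t: 3.62
position: [0.5605, 0.1872, 0.1075]
orientation: [-0.006, 0.72, 0.694, 0.008]
force: [6.0, 55.3, -5.8]
grip_width: 0.0
gripper_force: 27.5
```

Run:
```python
from cell import arm
from h import *
s=arm.get_state();print(s["position"],s["force"],s["grip_width"])
im=arm.camera("side")[180:300,240:400];cv2.imwrite("pics/side3.png",cv2.resize(im,None,fx=5,fy=5,interpolation=2)[...,::-1])
```

```text
[0.56046601 0.18717679 0.10754778] [ 6.04838975 55.34915119 -5.83753332] 1.1205647821807698e-05
```

View pics/side3.png

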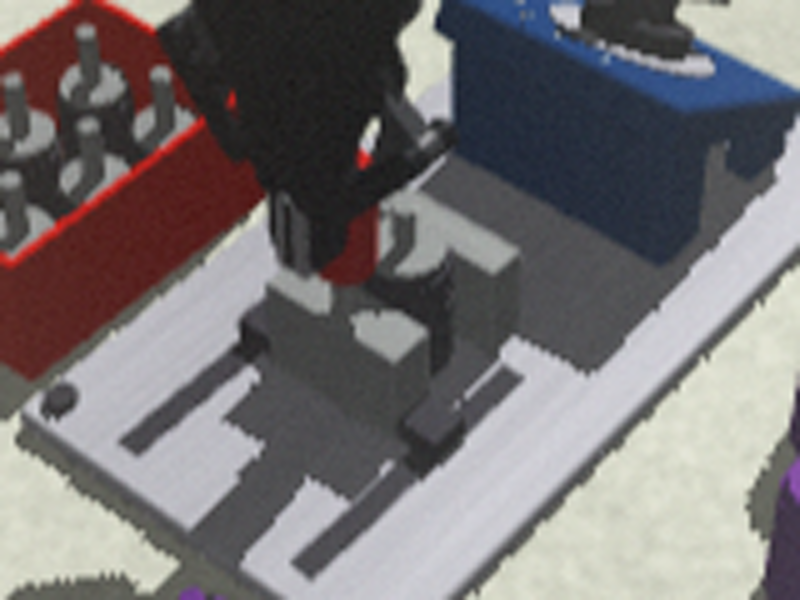

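The spring is upright and pinched between both jaws, and the force rose sharply at the stop. I'll back the fingers off, lift, and go to the knob.

Emit:
arm_command(
  deltas=[
    [[0.1, 0, 0, 0, 0, 0, -1], [0.15, 0, 0, 0, 0, 0, -1], [0.1, 0, -0.1, 0, 0, 0, -1], [0, 0, -0.2, 0, 0, 0, -1], [0, 0, -0.2, 0, 0, 0, -1]],
  ],
)

```text
t: 4.08
position: [0.5606, 0.2464, 0.2054]
orientation: [-0.001, 0.72, 0.694, -0.003]
force: [0.7, -0.9, 1.2]
grip_width: -0.0001
gripper_force: 0.0
```

Emit:
arm_command(
  deltas=[
    [[0, 0, -0.2, 0, 0, 0, 1], [0, 0, -0.05, 0, 0, 0, 1], [0, 0, 0, 0, 0, 0, 1]],
  ],
)

```text
t: 4.33
position: [0.565, 0.2462, 0.2618]
orientation: [0.002, 0.72, 0.694, 0.003]
force: [0.7, 0.2, 0.1]
grip_width: 0.0362
gripper_force: 0.0
```

```bash
cat >> h.py <<'E'
def goal(v,th,d,off=0):
    Rf=R.from_euler("z",v[2]).as_matrix();n=np.array([0,-.5,.866]);u=np.array([0,.866,.5])
    x=np.cos(th)*u+np.sin(th)*np.array([1,0,0]);z=-n;y=np.cross(z,x)
    p=fx(v,np.array([0,-.125,.078])+d*n)[0]
    return p,R.from_matrix(Rf@np.c_[x,y,z])
def rel(s,p,G):
    w,x,y,z=s["orientation"];C=R.from_quat([x,y,z,w])
    return C.inv().apply(p-s["position"]),(C.inv()*G).as_rotvec()
E
python3 - <<'E'
from cell import arm
from h import *
s=arm.get_state();v=np.load("v.npy");print(s["position"],s["force"],s["joints"])
p,G=goal(v,.46,.17);t,r=rel(s,p,G)
print(p,"shift/0.2",t/.2,"rotvec/pi",r/np.pi,np.degrees(np.linalg.norm(r)))
E
```

```text
[0.56503377 0.24617416 0.26183479] [0.74524883 0.16782042 0.13217156] [ 2.19232198e-01  2.43637953e-01  1.47012173e+00 -1.27422225e-03
  1.42071758e+00  2.57355143e-01]
[ 0.54962051 -0.117865    0.22522   ] shift/0.2 [-1.82191697 -0.00928916  0.18193451] rotvec/pi [0.04045977 0.16301413 0.14375681] 39.794503288835294
```

Emit:
arm_command(
  deltas=[
    [[-0.2, 0, 0, 0, 0, 0, 1], [-0.2, 0, 0, 0, 0, 0, 1], [-0.2, 0, 0, 0, 0, 0, 1], [-0.2, 0, 0, 0, 0, 0, 1], [-0.2, 0, 0, 0, 0, 0, 1]],
  ],
)

```text
t: 4.75
position: [0.5536, 0.0445, 0.2548]
orientation: [-0.001, 0.72, 0.694, -0.002]
force: [0.6, -0.2, 0.7]
grip_width: 0.0856
gripper_force: 0.0
```

Emit:
arm_command(
  deltas=[
    [[-0.2, 0, 0, 0, 0, 0, 1], [-0.2, 0, 0, 0, 0, 0, 1], [-0.2, 0, 0, 0, 0, 0, 1], [-0.2, 0, 0, 0, 0, 0, 1], [0, 0, 0, 0.006, 0.024, 0.021, 1]],
  ],
)

```text
t: 5.17
position: [0.5473, -0.118, 0.2551]
orientation: [-0.033, 0.743, 0.668, 0.019]
force: [0.2, 0.6, -0.2]
grip_width: 0.0849
gripper_force: 0.0
```

Emit:
arm_command(
  deltas=[
    [[0, 0, 0, 0.006, 0.024, 0.021, 1], [0, 0, 0, 0.006, 0.024, 0.021, 1], [0, 0, 0, 0.006, 0.024, 0.021, 1], [0, 0, 0, 0.006, 0.024, 0.021, 1], [0, 0, 0, 0.006, 0.024, 0.021, 1]],
  ],
)

```text
t: 5.58
position: [0.5483, -0.1135, 0.2553]
orientation: [-0.198, 0.823, 0.519, 0.122]
force: [0.5, -0.8, -0.1]
grip_width: 0.0851
gripper_force: 0.0
```

Emit:
arm_command(
  deltas=[
    [[0, 0, 0, 0.005, 0.019, 0.017, 1], [0, 0, 0, 0, 0, 0, 1]],
  ],
)

```text
t: 5.75
position: [0.5474, -0.1147, 0.2535]
orientation: [-0.223, 0.831, 0.49, 0.136]
force: [-0.8, -0.4, -0.1]
grip_width: 0.085
gripper_force: 0.0
```

Run:
```python
from cell import arm
from h import *
s=arm.get_state();v=np.load("v.npy");print(s["position"],s["force"],s["joints"])
p,G=goal(v,.46,.13);t,r=rel(s,p,G)
print(p,"shift/0.2",t/.2,"rotvec/pi",r/np.pi)
im=arm.camera("wrist").copy();c=arm.camera_params("wrist");c["world_from_camera"]
for q in [[0,-.125,.078],[0,-.1475,.117],[0,-.1545,.1291]]:
    u=proj(c,fx(v,q))[0];print(u);cv2.circle(im,tuple(int(k) for k in u),3,(255,0,0),-1)
cv2.imwrite("pics/w1.png",im[...,::-1])
```

```text
[ 0.54735041 -0.11468335  0.25349928] [-0.81327887 -0.42164148 -0.08400908] [-0.66213451  0.27765019  1.53443016  0.41568674  1.66020243 -0.18963854]
[ 0.55038606 -0.09787965  0.19058   ] shift/0.2 [-0.06923325  0.0528417   0.3141256 ] rotvec/pi [-0.00416249  0.00031482 -0.00314855]
[327.91286067 187.24856713]
[329.02407456 200.92006879]
[329.44325573 205.9945341 ]
```

View pics/w1.png

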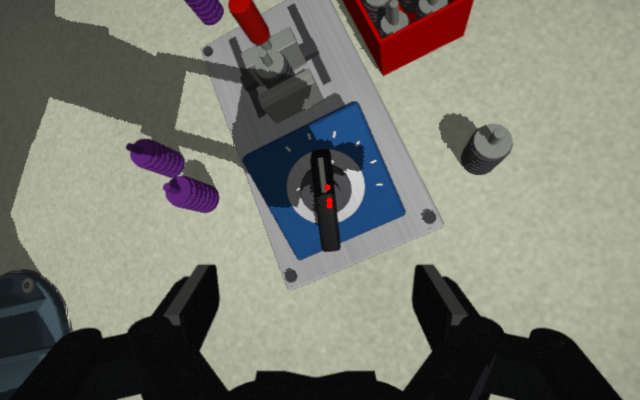

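The wrist view shows the bar running from (321,150) to (331,250). Its white-stroke end is at the top, and its centre is about (326,200), close to the predicted (329,206).

Run:
```python
from cell import arm
from h import *
s=arm.get_state();v=np.load("v.npy")
c=arm.camera_params("wrist")
for th in (.3,.4,.46,.52,.6):
    a=np.cos(th)*np.array([0,.866,.5])+np.sin(th)*np.array([1,0,0]);m=np.array([0,-.1545,.1291])
    print(th,proj(c,fx(v,np.array([m+.045*a,m-.045*a]))).round(1).tolist())
p,G=goal(v,.46,.1);t,r=rel(s,p,G);print(t/.2,r/np.pi)
```

```text
0.3 [[321.2, 155.0], [336.9, 252.4]]
0.4 [[326.6, 154.4], [332.0, 252.8]]
0.46 [[329.9, 154.3], [329.0, 252.9]]
0.52 [[333.2, 154.4], [326.0, 252.8]]
0.6 [[337.5, 154.8], [322.1, 252.5]]
[-0.07238281  0.05404795  0.46639735] [-0.00371348  0.00120438 -0.00182731]
```

Emit:
arm_command(
  deltas=[
    [[-0.019, 0.013, 0.15, 0, 0, 0, 1], [-0.019, 0.013, 0.15, 0, 0, 0, 1], [-0.019, 0.013, 0.15, 0, 0, 0, 1], [0, 0, 0, -0.003, 0.001, -0.034, 1], [0, 0, 0, 0, 0, 0, 1]],
  ],
)

```text
t: 6.22
position: [0.5499, -0.078, 0.17]
orientation: [-0.21, 0.802, 0.539, 0.151]
force: [-0.2, 0.4, 0.4]
grip_width: 0.0855
gripper_force: 0.0
```

Run:
```python
from cell import arm
from h import *
s=arm.get_state();v=np.load("v.npy")
c=arm.camera_params("wrist");im=arm.camera("wrist");cv2.imwrite("pics/w2.png",im[...,::-1])
for th in (.3,.36,.42):
    a=np.cos(th)*np.array([0,.866,.5])+np.sin(th)*np.array([1,0,0]);m=np.array([0,-.1545,.1291])
    print(th,proj(c,fx(v,np.array([m+.045*a,m,m-.045*a]))).round(1).tolist())
p,G=goal(v,.36,.027);t,r=rel(s,p,G);print(t/.2,r/np.pi)
```

```text
0.3 [[319.3, 168.8], [322.7, 242.1], [325.6, 305.8]]
0.36 [[324.2, 168.7], [322.7, 242.1], [321.4, 305.8]]
0.42 [[329.0, 168.9], [322.7, 242.1], [317.2, 305.7]]
[-0.02989327  0.01918849  0.37614999] [-0.00125315  0.00048691  0.00322674]
```

View pics/w2.png

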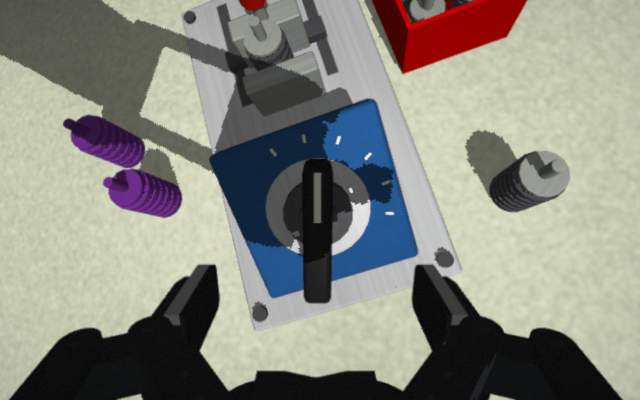

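The bar now stands vertical at column 317, centred between the pads (midpoint about 315). I'll descend and grip.

Emit:
arm_command(
  deltas=[
    [[-0.006, 0, 0.14, 0, 0, 0, 1], [-0.006, 0, 0.14, 0, 0, 0, 1], [0, 0, 0.095, 0, 0, 0, 1], [0, 0, 0, 0, 0, 0, -1], [0, 0, 0, 0, 0, 0, -1]],
  ],
  newtons=60,
)

```text
t: 6.68
position: [0.5525, -0.0445, 0.1068]
orientation: [-0.209, 0.803, 0.536, 0.152]
force: [-0.1, -0.6, 0.4]
grip_width: 0.0637
gripper_force: 0.0
```

Emit:
arm_command(
  deltas=[
    [[0, 0, 0, 0, 0, 0, -1], [0, 0, 0, 0, 0, 0, -1], [0, 0, 0, 0, 0, 0, -1], [0, 0, 0, 0, 0, 0, -1], [0, 0, 0, 0, 0, 0, -1]],
  ],
)

```text
t: 7.1
position: [0.5516, -0.045, 0.1083]
orientation: [-0.21, 0.803, 0.537, 0.152]
force: [-9.8, -1.5, 11.3]
grip_width: 0.0168
gripper_force: 60.2
```

Emit:
arm_command(
  deltas=[
    [[0, 0, 0, 0, 0, 0.035, -1], [0, 0, 0, 0, 0, 0.035, -1], [0, 0, 0, 0, 0, 0.035, -1], [0, 0, 0, 0, 0, 0.035, -1]],
  ],
)

```text
t: 7.43
position: [0.5532, -0.0461, 0.1078]
orientation: [-0.236, 0.902, 0.346, 0.103]
force: [-0.1, -4.1, 2.3]
grip_width: 0.0171
gripper_force: 59.1
```

```bash
cat > st.py <<'E'
from cell import arm
from h import *
s=arm.get_state();w,x,y,z=s["orientation"];C=R.from_quat([x,y,z,w])
print("f tool",C.inv().apply(s["force"]).round(1),"tq tool",C.inv().apply(s["torque"]).round(2),"j",s["joints"].round(2),"w",s["grip_width"],s["gripper_force"])
v=np.load("v.npy");Rf=R.from_euler("z",v[2]);X=Rf.inv().apply(C.apply([1,0,0]));print("theta",np.arctan2(X[0],X@[0,.866,.5]),s["t"])
E
python3 st.py
```

```text
f tool [-1.6  1.8 -4. ] tq tool [-0.28 -0.33 -0.06] j [-0.56  0.4   1.7   0.46  1.34  0.1 ] w 0.017059805813625026 59.09771740436554
theta 0.7993488141120568 7.4333
```

Forces are low, so I'll keep turning.

Emit:
arm_command(
  deltas=[
    [[0, 0, 0, 0, 0, 0.035, -1], [0, 0, 0, 0, 0, 0.035, -1], [0, 0, 0, 0, 0, 0.035, -1], [0, 0, 0, 0, 0, 0.035, -1], [0, 0, 0, 0, 0, 0.035, -1]],
  ],
)

```text
t: 7.85
position: [0.5543, -0.0479, 0.1068]
orientation: [-0.253, 0.963, 0.088, 0.036]
force: [5.3, -10.7, -7.4]
grip_width: 0.0171
gripper_force: 58.9
```

```bash
python3 st.py
```

```text
f tool [ 2.8 13.7  1.2] tq tool [-1.59  0.36 -0.76] j [-0.56  0.4   1.7   0.46  1.34  0.65] w 0.017057720224451622 58.8678914308548
theta 1.3486495020687599 7.85
```

Emit:
arm_command(
  deltas=[
    [[0, 0.006, 0, 0, 0, 0.035, -1], [0, 0, 0, 0, 0, 0.035, -1], [0, 0, 0, 0, 0, 0.035, -1], [0, 0, 0, 0, 0, 0.035, -1], [0, 0, 0, 0, 0, 0.035, -1]],
  ],
)

```text
t: 8.27
position: [0.5542, -0.0501, 0.1055]
orientation: [-0.252, 0.951, -0.177, -0.034]
force: [2.3, -16.1, -9.9]
grip_width: 0.0167
gripper_force: 58.9
```

```bash
python3 st.py
```

```text
f tool [ 8.9 16.9  0.7] tq tool [-1.77  1.19 -0.25] j [-0.57  0.4   1.7   0.46  1.34  1.2 ] w 0.01674183958788133 58.89049530029297
theta 1.8999159180699705 8.2667
```

Emit:
arm_command(
  deltas=[
    [[0.004, 0.007, 0, 0, 0, 0.035, -1], [0, 0, 0, 0, 0, 0.035, -1], [0, 0, 0, 0, 0, 0.035, -1], [0, 0, 0, 0, 0, 0.035, -1]],
  ],
)

```text
t: 8.6
position: [0.5531, -0.0516, 0.1045]
orientation: [-0.239, 0.889, -0.381, -0.09]
force: [-5.7, -16.8, -5.1]
grip_width: 0.0172
gripper_force: 59.6
```

```bash
python3 st.py
```

```text
f tool [ 8.5 16.  -3.9] tq tool [-1.72  1.23  0.36] j [-0.57  0.4   1.7   0.45  1.34  1.64] w 0.01715443444602661 59.61460590362549
theta 2.3416044344413747 8.6
```

Emit:
arm_command(
  deltas=[
    [[0.004, 0.007, 0, 0, 0, 0.035, -1], [0, 0, 0, 0, 0, 0.035, -1], [0, 0, 0, 0, 0, 0.03, -1], [0, 0, 0, 0, 0, 0, -1]],
  ],
)

```text
t: 8.93
position: [0.5519, -0.0524, 0.104]
orientation: [-0.222, 0.818, -0.515, -0.127]
force: [-8.6, -14.5, -1.8]
grip_width: 0.017
gripper_force: 60.1
```

```bash
python3 st.py
```

```text
f tool [ 8.4 13.5 -5.7] tq tool [-1.29  1.14  0.44] j [-0.57  0.4   1.7   0.45  1.34  1.95] w 0.01696260677319012 60.07086217403412
theta 2.6557327363017658 8.9333
```

Emit:
arm_command(
  deltas=[
    [[0, 0, 0, 0, 0, 0, 1], [0, 0, 0, 0, 0, 0, 1], [0, 0, 0, 0, 0, 0, 1], [0, 0, 0, 0, 0, 0, 1], [0, 0, 0, 0, 0, 0, 1]],
  ],
)

```text
t: 9.35
position: [0.5527, -0.0482, 0.1045]
orientation: [-0.225, 0.82, -0.511, -0.128]
force: [1.2, 0.1, -0.5]
grip_width: 0.0766
gripper_force: 0.0
```

Emit:
arm_command(
  deltas=[
    [[0, 0, -0.1, 0, 0, 0, 1], [0, 0, -0.2, 0, 0, 0, 1], [0, 0, -0.2, 0, 0, 0, 1], [0, 0, -0.2, 0, 0, 0, 1], [0, 0, -0.1, 0, 0, 0, 1]],
  ],
)

```text
t: 9.77
position: [0.5506, -0.1307, 0.2475]
orientation: [-0.224, 0.82, -0.511, -0.125]
force: [1.2, -0.5, 0.7]
grip_width: 0.0854
gripper_force: 0.0
```

Run:
```python
from cell import arm
import cv2,numpy as np
print(arm.get_state()["force"])
a=arm.camera("scene")[130:330,180:440];b=arm.camera("side")[130:330,190:450]
im=np.vstack([a,b]);im=cv2.resize(np.hstack([a,b]),(800,308),interpolation=2);cv2.imwrite("pics/e.png",im[...,::-1])
```

```text
[ 1.17417411 -0.48599572  0.69060409]
```

View pics/e.png

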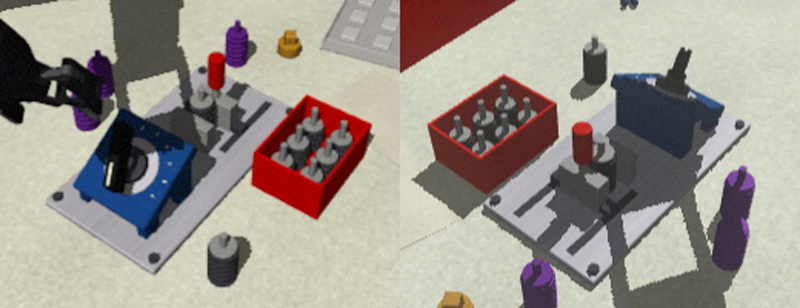

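The bar now points down the slope, from (125,125) to (113,190), which matches 2.7 rad. The spring stands upright between the jaws at (200,105), the bystanders haven't moved, and the gripper is clear. I'm handing in.

```bash
python3 -c "
from cell import arm
print(arm.finish_job())"
```

```text
the job is handed in; nothing more can be done
None
```

The spring is clamped upright between both jaws, the knob is turned past its click to its end stop, the bystanders look unmoved in the last pictures, and the gripper is clear; I handed the job in at about 10 s, and no verdict came back.

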